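# Find the full sample tin by weight and load it into the spring dispenser

### The arm

A 6-joint arm with a two-finger parallel gripper is mounted at the origin on a cart in front of the work surface, level with it; the furniture and walls round the work are solid. World frame = base frame: x ahead of the robot, y to its left, z up, the work surface at z = 0. Lengths are in mm, angles in rad, forces in N, time in s.
With the tool pointing down it reaches from about 350 to 925 mm from the base axis. Payload 6.4 kg.
Tool frame: the origin (TCP) lies midway between the tips of the shut fingers; the grasp point (between the pads) lies 19 mm behind it (bot.tcp_to_grasp is the distance from the TCP to the grasp point, in mm); z points along the fingers, y is the line along which they close (so a half turn about z gives the same grasp; the last joint's range is limited). The gripper opens to 85 mm and grips with 20 to 120 N. Pads are 22 mm wide; open, the fingers measure 114 mm over their backs; the gripper's body (76 mm by 85 mm) begins 54 mm behind the grasp point. The pads swing forward as they close: fully open they stand 13 mm farther back than shut.
Start: joints at [-1.434, 0.245, 1.558, -0, 1.339, -0.174], TCP at [198.788, -618.868, 231.29] pointing down, gripper open.
Joint ranges: [-3.13, 3.13], [-1.02, 2.26], [0.13, 2.54], [-0.95, 4.09], [0.21, 2.88], [-2.74, 2.74]. Speed limits (rad/s): [2.57, 2.57, 3.14, 3.14, 3.14, 3.14].

### API

Orientations are given as a unit quaternion [w, x, y, z].
In Python, from cell import bot, camera gives the robot as it stands.
- The arm moves only by the shell command python3 -m pendant 'ROWS' [OPENING] [FORCE]. ROWS is JSON, a list of rows, each a list of 6 numbers: the shift along the tool's x, y, z in mm, then the turn, a rotation vector about the tool's x, y, z in rad. In form: [[dx, dy, dz, ax, ay, az], ...]. A call has 1 to 10 rows; each row shifts and turns the commanded pose from where the row before left it, along the tool's axes as they then stand; what a row does not reach is not made up. A row lasts 1/10 s, in which the tool goes at most 50 mm and 8.59 degrees, less where a joint would pass 70% of its speed; a pose out of reach is approached as far as the arm can. A call with a gripper value outside its range is refused whole. OPENING is the finger opening in mm, from 0 to 85.4, set as the call begins (- or left out, the last holds). The fingers move at their own pace and stop on an object; FORCE is the grip in N (left out, the last holds). Time passes only in rows, so rows that do not move let the fingers close. It gives the time, the measured TCP pose, the force, the opening and the grip force at its end, in the units of the state.
- bot.read_state(): the state, without advancing time (a new reading comes with each control period).
- camera(name): name is "side" or "top" or "wrist"; returns a dict with "color" (420x560x3 uint8, red, green, blue), "z_map" (420x560 float32, mm along the optical axis (not along the pixel's ray), 0 where there is no reading), "fov_y" (degrees; the focal length in pixels is half the picture's height over the tangent of half this angle, whatever the lens; pixels are square), "cx", "cy" (the principal point, pixels), "eye" and "orientation" of the camera in the world. Camera axes: x right, y up, looking along -z (the intrinsics and any distortion apply to the point x, -y, -z); pixel columns grow to the right and rows downward; lengths in mm; the calibration is good to about 2 mm. A picture is of the moment at which its call begins.
- bot.finish_job(): hands the job in; it is judged then, once.
The state is a dict: "clock": time; "joint_pos": joint angles; "qvel": joint speeds; "effort": joint torques, N m; "ee_pos": TCP position; "tool_rot": TCP orientation; "force": force on the tool from outside, world axes, zero at the start; "wrist_torque": the same for the moment, N m; "gripper_width": finger opening in mm; "grip_force": force on a finger pad.
Only numpy, scipy, OpenCV 4.12 (cv2) and the standard library are available. Lean on these libraries where they do the work, as an engineer would, in place of code of your own. Each camera call takes 0.05 s, during which the arm holds its last target. There are 200 camera calls.

### The job

One of the three identical closed red tins on the black bar mat is still full of green coffee, the other two are empty, and only their weight tells them apart: heft them to find the full one. Set it upright on top of the tin in the spring-loaded steel dispenser, let go of it, then press it down gently until its lid is level with the dispenser's rim and stays there. Leave both empties standing on the mat, tip no tin over and leave the timer and bowls where they are.

Things in the scene. Friction and masses are not known exactly. Their poses are not given: they have to be found in the camera images.
- bar_mat: black ribbed rubber bar mat, 130 (x) by 320 (y) by 6 mm, fixed on the worktop. Origin: centre of its underside. The three tins stand in a row along its y axis about 100 mm apart, on its top (z = 6 mm); things within 130 mm of the row are under 50 mm tall, so a tin is best gripped across the mat's x axis
- tin_1: one of three identical closed dark-red cylindrical tins on the bar mat: body 64 mm in diameter, 77 mm tall with its fixed press-on lid (66 mm, the top 14 mm). One is full (about 0.32 kg), two are empty (about 0.11 kg), each within 8 %. Origin: centre of the underside, z up; its turn about z means nothing
- tin_2: one of three identical closed dark-red cylindrical tins on the bar mat: body 64 mm in diameter, 77 mm tall with its fixed press-on lid (66 mm, the top 14 mm). One is full (about 0.32 kg), two are empty (about 0.11 kg), each within 8 %. Origin: centre of the underside, z up; its turn about z means nothing
- tin_3: one of three identical closed dark-red cylindrical tins on the bar mat: body 64 mm in diameter, 77 mm tall with its fixed press-on lid (66 mm, the top 14 mm). One is full (about 0.32 kg), two are empty (about 0.11 kg), each within 8 %. Origin: centre of the underside, z up; its turn about z means nothing
- stock_tin: a fourth such tin (64 mm, 77 mm tall, full), already in the dispenser on its platform, its lid about 8 mm below the rim at the start. Origin: centre of the underside
- dispenser: upright stainless tube on a round foot (132 mm across), fixed on the worktop; 180 mm tall, 84 mm outside, 76 mm inside, the top 14 mm flared to 95 mm outside (about 87 mm inside) as a lead-in. Two 16 mm sight slots; fingers do not fit beside a tin inside it. Inside, tins stand one on another on a sprung platform. Origin: centre of the foot's underside, z up
- dispenser_rim (a point): centre of the dispenser's open mouth, at the height of its rim (180 mm above the worktop)
- platform (a joint): sinking of the sprung platform in the tube, m: 0 at the start under one tin, stop at 0.072. Spring about 45 N/m; guide friction of about 1.2 N holds the pile where it is left. A full tin set on top sinks 30 to 55 mm by itself; a press of 2 to 4 N on its lid takes it to the stop, lid 3 mm below the rim, where it stays. An empty tin comes up again by 15 mm or more
- brew_timer: white wind-up timer with a red dial, 62 mm across, 40 mm tall, standing behind the dispenser; a bystander. Origin: centre of the underside
- cupping_bowl_1: the first of two off-white ceramic cupping bowls, 68 mm across, 50 mm tall, standing behind the bar mat; a bystander. Origin: centre of the underside
- cupping_bowl_2: the second of two off-white ceramic cupping bowls, 68 mm across, 50 mm tall, standing behind the bar mat; a bystander. Origin: centre of the underside
Mind the look-alikes: they are no part of the job. What is shaped like the tin_1 but purple is not meant.

How it is judged:
By the outcome, as a careful person would: the job done as asked, in the order asked, and still so for the second after the job is handed in, with the robot touching nothing.
It also fails if it takes over 72 s, if anything falls off the work surface, if the arm or the gripper's body presses on something with over 40 N, if the wrist force passes 120 N, or if a joint passes its speed limit or range.

## Working session

There is one attempt and no reset: what is moved stays moved. The work goes in short steps, Python scripts to look and compute and a shell command to move; the robot and the scene stay as the last step left them, time stands still between calls to the robot, and variables do not carry over. Pictures are saved under pics/ and viewed, at most 10 in all, crops included, and the job is handed in when it is done.

```bash
ls; mkdir -p pics
python3 - <<'E'
from cell import bot,camera
import cv2,numpy as np
s=bot.read_state();print(s)
for n in ("top","side"):
    c=camera(n);cv2.imwrite(f"pics/{n}0.png",c["color"][:,:,::-1]);print(n,{k:v for k,v in c.items() if k not in("color","z_map")})
    np.savez(f"{n}0.npz",**c)
E
```

```text
pics
{'clock': 0.0, 'joint_pos': array([-1.43410067e+00,  2.45816446e-01,  1.55905939e+00,  3.94765406e-06,
        1.33868877e+00, -1.74074219e-01]), 'qvel': array([ 1.21130747e-03,  7.16580405e-05, -1.44083845e-03,  5.64493655e-04,
        8.60172614e-04,  3.81326328e-04]), 'effort': array([ 2.41471302e-03, -4.29507101e+01, -3.26128542e+01, -9.87642821e-07,
        5.32205493e-03, -1.20308994e-05]), 'ee_pos': array([ 198.70764657, -618.27878527,  230.15441468]), 'tool_rot': array([-9.85767699e-04,  9.87951621e-01,  1.54759885e-01,  2.03462188e-05]), 'force': array([-0.64637948, -0.05478615,  0.02167105]), 'wrist_torque': array([ 0.03647754, -0.02627526,  0.00186667]), 'grip_force': 0.0, 'gripper_width': 85.55471961337307}
top {'fov_y': 42.18926907573578, 'cx': 285.6738973012949, 'cy': 202.75210564280368, 'eye': array([ 446.14593761,  -34.87007366, 1535.28809406]), 'orientation': array([ 0.71204208,  0.02299429, -0.03493117, -0.70089026])}
side {'fov_y': 49.81968697351948, 'cx': 278.93182485099953, 'cy': 208.93922444569813, 'eye': array([ -58.46663302, 1034.81850089,  713.47444532]), 'orientation': array([-0.23526932, -0.13741647,  0.51611938,  0.81202577])}
```

View pics/top0.png

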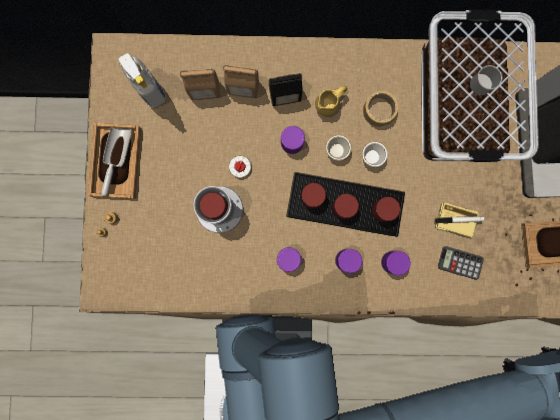

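View pics/side0.png

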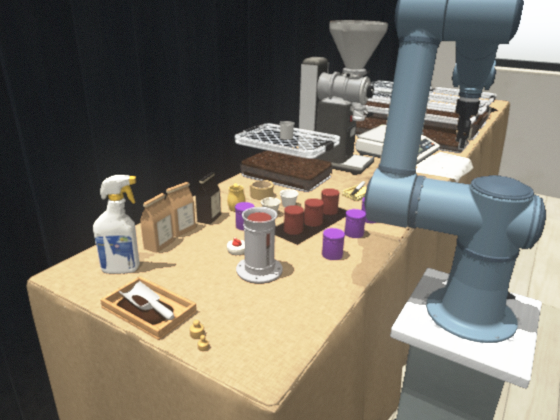

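Top view: red tins at about (314,195), (346,206) and (388,209) on the mat, and the dispenser with its red tin at (212,206). The timer is at (240,167), the bowls at (338,148) and (374,154), and purple decoys lie around. The side view agrees.

```bash
cat > h.py <<'E'
import numpy as np,cv2
from scipy.spatial.transform import Rotation as R
def rot(c):
    q=c["orientation"];return R.from_quat([q[1],q[2],q[3],q[0]]).as_matrix()
def ray(c,u,v):
    f=210/np.tan(np.radians(float(c["fov_y"]))/2)
    return rot(c)@np.array([(u-c["cx"])/f,-(v-c["cy"])/f,-1])
def onz(c,u,v,z):
    d=ray(c,u,v);e=np.array(c["eye"]);return e+d*(z-e[2])/d[2]
def depth(c,u,v):
    z=c["z_map"][int(round(v)),int(round(u))];return np.array(c["eye"])+ray(c,u,v)*z
def blobs(c,lo,hi,amin=60):
    hsv=cv2.cvtColor(np.ascontiguousarray(c["color"]),cv2.COLOR_RGB2HSV)
    m=cv2.inRange(hsv,lo,hi)
    if lo[0]==0: m|=cv2.inRange(hsv,(172,lo[1],lo[2]),(180,hi[1],hi[2]))
    cs,_=cv2.findContours(m,cv2.RETR_EXTERNAL,cv2.CHAIN_APPROX_NONE)
    return [k for k in cs if cv2.contourArea(k)>amin]
E
python3 - <<'E'
from h import *
c=dict(np.load("top0.npz"))
for k in blobs(c,(0,120,40),(6,255,200)):
    (u,v),r=cv2.minEnclosingCircle(k);d=depth(c,u,v)
    p=onz(c,u,v,83);print("red",round(u),round(v),round(r,1),"depth",d.round(),"z83",p.round(),"z172",onz(c,u,v,172).round())
hsv=cv2.cvtColor(c["color"],cv2.COLOR_RGB2HSV)
m=cv2.inRange(hsv,(0,0,0),(180,255,60));m[:150]=0;m[260:]=0;m[:,:270]=0;m[:,420:]=0
k=max(cv2.findContours(cv2.morphologyEx(m,cv2.MORPH_CLOSE,np.ones((15,15))),0,2)[0],key=cv2.contourArea)
b=cv2.boxPoints(cv2.minAreaRect(k))
print("mat",[onz(c,*q,6)[:2].round() for q in b])
for n,(u,v) in dict(timer=(240,167),b1=(338,148),b2=(374,154),p1=(289,259),p2=(350,261),p3=(398,263),p4=(292,139)).items(): print(n,depth(c,u,v).round())
# dispenser rim via depth
zz=c["z_map"];pts=np.array([depth(c,u,v) for v in range(180,240) for u in range(185,250)])
q=pts[(pts[:,2]>172)&(pts[:,2]<190)];print(len(q),q.mean(0),q.min(0),q.max(0))
(a,bb),r=cv2.minEnclosingCircle(q[:,:2].astype(np.float32));print("rim",a,bb,r)
E
```

```text
red 386 209 14.3 depth [ 553. -328.   81.] z83 [ 553. -328.   83.] z172 [ 547. -310.  172.]
red 345 206 13.4 depth [ 561. -219.   76.] z83 [ 560. -218.   83.] z172 [ 553. -206.  172.]
red 212 205 13.3 depth [549. 127. 169.] z83 [556. 137.  83.] z172 [549. 126. 172.]
red 313 195 12.9 depth [ 588. -132.   80.] z83 [ 587. -131.   83.] z172 [ 579. -125.  172.]
red 239 166 5.1 depth [669.  71.  41.] z83 [663.  68.  83.] z172 [650.  61. 172.]
mat [array([533., -63.]), array([659., -84.]), array([ 608., -398.]), array([ 482., -375.])]
timer [667.  69.  37.]
b1 [ 731. -206.    8.]
b2 [ 716. -310.    4.]
p1 [416. -70.  77.]
p2 [ 413. -232.   81.]
p3 [ 410. -361.   79.]
p4 [741. -73.  74.]
599 [552.10144423 129.35319438 176.67593461] [506.3032927   81.46623311 172.00208285] [597.0851214  173.87344817 187.26119767]
rim 551.41650390625 127.33749389648438 47.041500091552734
```

```bash
cat > d.py <<'E'
# d.py x y z [yawdeg of tool y]: shift left to go in tool axes, turn left about tool z
import sys,numpy as np
from cell import bot
from scipy.spatial.transform import Rotation as R
s=bot.read_state();q=s["tool_rot"];M=R.from_quat([q[1],q[2],q[3],q[0]])
x,y,z,*w=map(float,sys.argv[1:]);yaw=w[0] if w else -9.3
a=np.radians(yaw);ty=np.array([np.cos(a),np.sin(a),0]);tz=np.array([0,0,-1.])
T=R.from_matrix(np.c_[np.cross(ty,tz),ty,tz])
print("pos",s["ee_pos"].round(1),"shift",M.inv().apply(np.array([x,y,z])-s["ee_pos"]).round(1),"turn",(M.inv()*T).as_rotvec().round(3),"F",s["force"].round(2),"w",round(s["gripper_width"],1),"t",s["clock"])
E
python3 -m pendant '[[0,0,0,0,0,-0.14],[0,0,0,0,0,-0.14],[0,0,0,0,0,-0.14],[0,0,0,0,0,-0.14],[0,0,0,0,0,-0.14],[0,0,0,0,0,-0.14],[0,0,0,0,0,-0.14],[0,0,0,0,0,-0.12],[0,0,0,0,0,0]]' 85
python3 d.py 553 -328 231
```

```text
clock: 1.0
ee_pos: [198.7, -618.6, 230.7]
tool_rot: [-0.0, 0.761, 0.648, 0.0]
force: [0.3, -0.1, -0.4]
gripper_width: 84.8
grip_force: 0.0
pos [ 198.7 -618.6  230.7] shift [ 3.434e+02  3.034e+02 -1.000e-01] turn [-0.    -0.001  0.002] F [ 0.28 -0.12 -0.42] w 84.8 t 1.0
```

```bash
python3 -m pendant '[[34,30,0,0,0,0],[34,30,0,0,0,0],[34,30,0,0,0,0],[34,30,0,0,0,0],[34,30,0,0,0,0],[34,30,0,0,0,0],[34,30,0,0,0,0],[34,30,0,0,0,0],[34,30,0,0,0,0],[37,33,0,0,0,0]]' >/dev/null
python3 -m pendant '[[0,0,0,0,0,0],[0,0,0,0,0,0],[0,0,0,0,0,0]]' 
python3 d.py 553 -328 231
python3 - <<'E'
from cell import camera
from h import *
c=camera("wrist");cv2.imwrite("pics/w1.png",c["color"][:,:,::-1])
print(c["eye"],c["orientation"],c["fov_y"])
for k in blobs(c,(0,120,40),(6,255,200),400):
    (u,v),r=cv2.minEnclosingCircle(k);z=c["z_map"][k[:,0,1],k[:,0,0]]
    print(round(u),round(v),round(r),depth(c,u,v).round(1),onz(c,u,v,83).round(1))
E
```

```text
clock: 2.3
ee_pos: [551.9, -329.0, 231.0]
tool_rot: [-0.0, 0.762, 0.648, -0.0]
force: [-0.3, -0.2, -0.1]
gripper_width: 84.8
grip_force: 0.0
pos [ 551.9 -329.   231. ] shift [ 1.2  0.9 -0. ] turn [-0.001 -0.     0.   ] F [-0.34 -0.24 -0.11] w 84.8 t 2.3
[ 563.03558965 -262.01543966  373.12200624] [ 0.98746004 -0.13524407  0.01166355 -0.08059568] 65.42795004603605
285 187 38 [ 554.  -325.8   81.1] [ 554.  -325.4   83. ]
272 60 44 [ 560.9 -218.4   82.1] [ 560.9 -218.6   83. ]
```

View pics/w1.png

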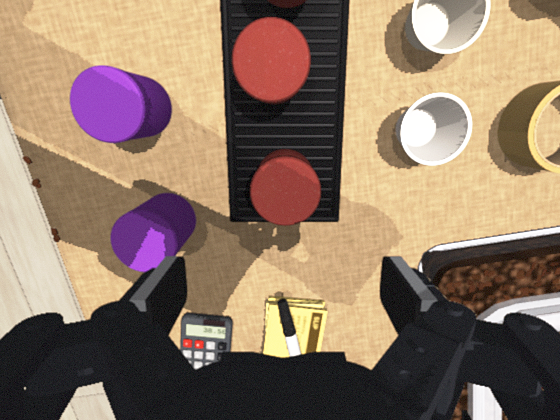

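The wrist view shows the end tin's lid at (285,187), centred between the fingers, with clear mat on both sides. It agrees with the top view to about 2 mm.

```bash
python3 -m pendant '[[2.5,1.5,30,0,0,0],[0,0,40,0,0,0],[0,0,40,0,0,0],[0,0,40,0,0,0],[0,0,30,0,0,0],[0,0,19,0,0,0],[0,0,0,0,0,0],[0,0,0,0,0,0]]' 85
python3 -m pendant '[[0,0,0,0,0,0],[0,0,0,0,0,0],[0,0,0,0,0,0],[0,0,0,0,0,0],[0,0,0,0,0,0],[0,0,0,0,0,0],[0,0,0,0,0,0],[0,0,0,0,0,0]]' 0 25
python3 -m pendant '[[0,0,-10,0,0,0],[0,0,-15,0,0,0],[0,0,-10,0,0,0],[0,0,0,0,0,0],[0,0,0,0,0,0],[0,0,0,0,0,0],[0,0,0,0,0,0],[0,0,0,0,0,0]]'
python3 - <<'E'
from cell import bot,camera
import numpy as np
f=[]
for i in range(5): camera("wrist");f.append(bot.read_state()["force"])
print(np.mean(f,0),np.std(f,0))
E
```

```text
clock: 3.15
ee_pos: [554.1, -327.4, 32.8]
tool_rot: [0.0, 0.762, 0.648, 0.0]
force: [0.1, 0.3, 0.3]
gripper_width: 85.3
grip_force: 0.0
clock: 3.95
ee_pos: [555.3, -327.6, 34.6]
tool_rot: [0.002, 0.761, 0.648, -0.0]
force: [-1.8, -1.0, 7.3]
gripper_width: 63.5
grip_force: 28.0
clock: 4.75
ee_pos: [554.1, -326.0, 66.7]
tool_rot: [-0.001, 0.761, 0.648, -0.0]
force: [1.0, -0.1, -0.5]
gripper_width: 63.7
grip_force: 27.8
[ 0.19266832 -0.05940019 -1.02392464] [0.46967502 0.26844353 0.38771097]
```

Empty (1.0 N). Put it down and go to the middle tin.

```bash
python3 -m pendant '[[0,0,15,0,0,0],[0,0,12,0,0,0],[0,0,7,0,0,0],[0,0,0,0,0,0],[0,0,0,0,0,0],[0,0,0,0,0,0]]'
python3 -m pendant '[[0,0,0,0,0,0],[0,0,0,0,0,0],[0,0,0,0,0,0],[0,0,0,0,0,0],[0,0,0,0,0,0],[0,0,0,0,0,0],[0,0,-20,0,0,0],[0,0,-40,0,0,0],[0,0,-40,0,0,0],[0,0,-10,0,0,0]]' 85 
python3 -m pendant '[[36,-4,0,0,0,0],[36,-4,0,0,0,0],[36,-4,0,0,0,0],[0,0,0,0,0,0],[0,0,0,0,0,0]]'
python3 d.py 560.7 -218.5 32
```

```text
clock: 5.6
ee_pos: [553.8, -326.0, 33.5]
tool_rot: [-0.001, 0.761, 0.648, -0.0]
force: [-5.1, 1.7, 8.7]
gripper_width: 63.4
grip_force: 28.3
clock: 6.6
ee_pos: [556.9, -328.3, 149.2]
tool_rot: [0.005, 0.761, 0.648, 0.001]
force: [0.4, -0.2, 0.9]
gripper_width: 84.9
grip_force: 0.0
clock: 7.1
ee_pos: [559.7, -217.1, 142.8]
tool_rot: [-0.0, 0.761, 0.649, -0.0]
force: [0.0, 0.1, -0.1]
gripper_width: 84.9
grip_force: 0.0
pos [ 559.7 -217.1  142.8] shift [ -1.2   1.3 110.8] turn [-0.001  0.     0.004] F [ 0.01  0.06 -0.15] w 84.9 t 7.1
```

```bash
python3 -m pendant '[[-1,1,35,0,0,0],[0,0,40,0,0,0],[0,0,25,0,0,0],[0,0,10,0,0,0],[0,0,0,0,0,0],[0,0,0,0,0,0]]' 85
python3 -m pendant '[[0,0,0,0,0,0],[0,0,0,0,0,0],[0,0,0,0,0,0],[0,0,0,0,0,0],[0,0,0,0,0,0],[0,0,0,0,0,0],[0,0,0,0,0,0],[0,0,0,0,0,0]]' 0 25
python3 -m pendant '[[0,0,-10,0,0,0],[0,0,-15,0,0,0],[0,0,-10,0,0,0],[0,0,0,0,0,0],[0,0,0,0,0,0],[0,0,0,0,0,0],[0,0,0,0,0,0],[0,0,0,0,0,0]]'
python3 - <<'E'
from cell import bot,camera
import numpy as np,cv2
f=[]
for i in range(5): c=camera("wrist");f.append(bot.read_state()["force"])
print(np.mean(f,0),np.std(f,0))
cv2.imwrite("pics/w2.png",c["color"][:,:,::-1])
E
```

```text
clock: 7.7
ee_pos: [561.6, -220.1, 34.6]
tool_rot: [0.001, 0.762, 0.648, 0.0]
force: [0.2, -0.7, 0.3]
gripper_width: 85.4
grip_force: 0.0
clock: 8.5
ee_pos: [561.8, -219.7, 35.4]
tool_rot: [0.002, 0.761, 0.648, 0.0]
force: [-3.1, -0.2, 6.2]
gripper_width: 64.3
grip_force: 26.8
clock: 9.3
ee_pos: [560.3, -218.7, 67.7]
tool_rot: [-0.0, 0.761, 0.648, -0.0]
force: [-0.6, -0.1, -0.6]
gripper_width: 64.0
grip_force: 28.0
[-0.18772659  0.04355474 -0.98935   ] [0.33368564 0.61459014 0.44428451]
```

Also empty. On to the third tin, with a wrist check of its position first.

```bash
python3 -m pendant '[[0,0,15,0,0,0],[0,0,12,0,0,0],[0,0,7,0,0,0],[0,0,0,0,0,0],[0,0,0,0,0,0],[0,0,0,0,0,0]]'
python3 -m pendant '[[0,0,0,0,0,0],[0,0,0,0,0,0],[0,0,0,0,0,0],[0,0,0,0,0,0],[0,0,0,0,0,0],[0,0,0,0,0,0],[0,0,-20,0,0,0],[0,0,-40,0,0,0],[0,0,-40,0,0,0],[0,0,-10,0,0,0]]' 85 
python3 -m pendant '[[30,4,0,0,0,0],[30,4,0,0,0,0],[30,4,0,0,0,0],[0,0,0,0,0,0],[0,0,0,0,0,0]]'
python3 d.py 587.5 -131 32
python3 - <<'E'
from cell import camera
from h import *
c=camera("wrist");cv2.imwrite("pics/w3.png",c["color"][:,:,::-1])
for k in blobs(c,(0,120,40),(6,255,200),400):
    (u,v),r=cv2.minEnclosingCircle(k)
    print("w",round(u),round(v),round(r),onz(c,u,v,83).round(1))
c=camera("top");
for k in blobs(c,(0,120,40),(6,255,200)):
    (u,v),r=cv2.minEnclosingCircle(k);print("t",round(u),round(v),round(r),onz(c,u,v,83).round(1))
E
```

```text
clock: 10.15
ee_pos: [559.8, -218.6, 33.9]
tool_rot: [-0.001, 0.761, 0.648, -0.001]
force: [-3.9, 1.3, 5.7]
gripper_width: 63.6
grip_force: 27.3
clock: 11.15
ee_pos: [563.3, -220.5, 149.9]
tool_rot: [0.004, 0.761, 0.648, 0.001]
force: [0.3, 0.4, 0.6]
gripper_width: 85.3
grip_force: 0.0
clock: 11.65
ee_pos: [586.6, -131.5, 143.7]
tool_rot: [-0.0, 0.761, 0.649, -0.0]
force: [-0.2, 1.0, -0.8]
gripper_width: 85.3
grip_force: 0.0
pos [ 586.6 -131.5  143.7] shift [  0.7   0.9 111.7] turn [-0.001  0.     0.004] F [-0.19  0.97 -0.76] w 85.3 t 11.65
w 269 257 103 [ 573.2 -154.8   83. ]
t 385 208 14 [ 555.  -325.7   83. ]
t 348 206 11 [ 559.6 -224.4   83. ]
t 212 205 13 [555.9 137.1  83. ]
t 239 166 5 [662.9  67.6  83. ]
```

View pics/w3.png

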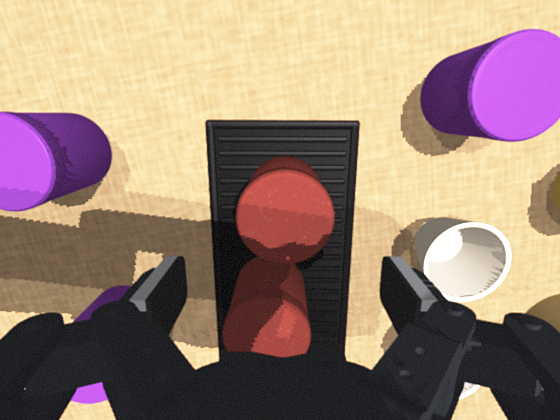

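The wrist view shows the third tin's lid at about (285,216). Behind it, at about (268,320), the middle tin stands upright, partly hidden by the gripper. Now I'll locate the lid centre.

Run:
```python
from cell import camera
from h import *
c=camera("wrist")
for p in [(285,216),(237,216),(334,216)]: print(onz(c,*p,83).round(1),depth(c,*p).round(1))
```

```text
[ 588.3 -129.2   83. ] [ 588.2 -129.5   82. ]
[ 557.4 -124.1   83. ] [ 557.4 -124.1   83. ]
[ 619.8 -134.3   83. ] [597.5 -65.5 286. ]
```

```bash
python3 -m pendant '[[1.5,1,35,0,0,0],[0,0,40,0,0,0],[0,0,25,0,0,0],[0,0,9,0,0,0],[0,0,0,0,0,0],[0,0,0,0,0,0]]' 85
python3 -m pendant '[[0,0,0,0,0,0],[0,0,0,0,0,0],[0,0,0,0,0,0],[0,0,0,0,0,0],[0,0,0,0,0,0],[0,0,0,0,0,0],[0,0,0,0,0,0],[0,0,0,0,0,0]]' 0 35
python3 -m pendant '[[0,0,-10,0,0,0],[0,0,-15,0,0,0],[0,0,-10,0,0,0],[0,0,0,0,0,0],[0,0,0,0,0,0],[0,0,0,0,0,0],[0,0,0,0,0,0],[0,0,0,0,0,0]]'
python3 - <<'E'
from cell import bot,camera
import numpy as np,cv2
f=[]
for i in range(5): c=camera("wrist");f.append(bot.read_state()["force"])
print(np.mean(f,0),np.std(f,0))
E
```

```text
clock: 12.4
ee_pos: [589.1, -131.5, 36.8]
tool_rot: [0.001, 0.762, 0.648, 0.001]
force: [1.0, -0.0, -0.2]
gripper_width: 85.1
grip_force: 0.0
clock: 13.2
ee_pos: [589.0, -131.2, 37.4]
tool_rot: [0.001, 0.761, 0.648, 0.0]
force: [-2.8, 0.2, 4.7]
gripper_width: 63.6
grip_force: 38.0
clock: 14.0
ee_pos: [587.7, -130.5, 69.7]
tool_rot: [-0.001, 0.761, 0.648, -0.0]
force: [-0.0, -0.6, -3.7]
gripper_width: 64.1
grip_force: 39.7
[-0.07124551  0.14589212 -2.93170471] [0.3293643  0.32157021 0.6154073 ]
```

Full tin found (2.9 N). Lift it and carry it over the dispenser.

```bash
python3 -m pendant '[[0,0,-20,0,0,0],[0,0,-35,0,0,0],[0,0,-40,0,0,0],[0,0,-40,0,0,0],[0,0,-40,0,0,0],[0,0,-20,0,0,0],[0,0,0,0,0,0],[0,0,0,0,0,0]]'
python3 -m pendant '[[15,-4,0,0,0,0],[27,-9,0,0,0,0],[27,-9,0,0,0,0],[27,-9,0,0,0,0],[27,-9,0,0,0,0],[27,-9,0,0,0,0],[27,-9,0,0,0,0],[27,-9,0,0,0,0],[27,-7,0,0,0,0],[15,-4,0,0,0,0]]'
python3 -m pendant '[[0,0,0,0,0,0],[0,0,0,0,0,0],[0,0,0,0,0,0]]'
python3 d.py 551.4 127.5 265
python3 - <<'E'
from cell import camera
from h import *
for n in("wrist","side"):
    c=camera(n);np.savez(n+"4.npz",**c);cv2.imwrite(f"pics/{n}4.png",c["color"][:,:,::-1])
a=cv2.imread("pics/wrist4.png");b=cv2.imread("pics/side4.png");
cv2.imwrite("pics/c4.png",np.hstack([cv2.resize(a,(400,300)),cv2.resize(b[130:310,160:400],(400,300))]))
E
```

```text
clock: 15.05
ee_pos: [587.6, -130.5, 264.3]
tool_rot: [-0.0, 0.761, 0.648, -0.0]
force: [0.8, -0.5, -3.1]
gripper_width: 63.4
grip_force: 40.2
clock: 16.05
ee_pos: [548.4, 127.1, 263.0]
tool_rot: [-0.002, 0.761, 0.649, -0.001]
force: [-0.1, -0.6, -2.4]
gripper_width: 63.4
grip_force: 40.2
clock: 16.35
ee_pos: [550.2, 123.8, 264.8]
tool_rot: [-0.0, 0.762, 0.648, -0.0]
force: [-0.5, 0.2, -3.3]
gripper_width: 63.5
grip_force: 40.2
pos [550.2 123.8 264.8] shift [ 3.8  0.6 -0.2] turn [-0.001  0.001  0.001] F [-0.48  0.23 -3.27] w 63.5 t 16.35
```

View pics/c4.png

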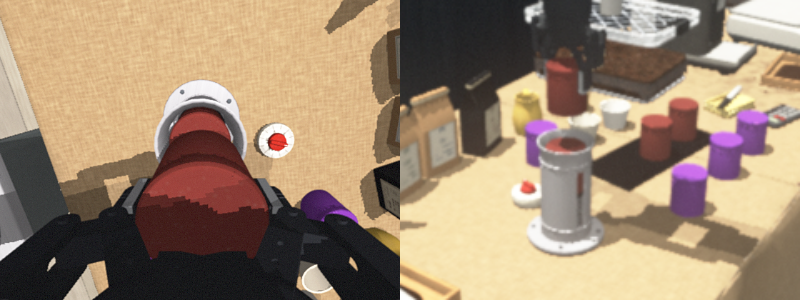

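Left (wrist): the tin hangs between the pads with the dispenser mouth below and ahead at about (203,120). Right (side): the tin hangs above the dispenser and both empties stand on the mat. I'll check the rim centre and the held tin's axis from depth.

Run:
```python
from h import *
from scipy.optimize import least_squares
def fit(q,r): return least_squares(lambda p:np.hypot(q[:,0]-p[0],q[:,1]-p[1])-r,[551,127],loss="soft_l1").x.round(1)
def cloud(c):
    v,u=np.mgrid[0:420,0:560];f=210/np.tan(np.radians(float(c["fov_y"]))/2);z=c["z_map"]
    P=np.dstack([(u-c["cx"])/f*z,-(v-c["cy"])/f*z,-z])@rot(c).T+c["eye"];return P,z>0
for n in("wrist4","side4","top0"):
    c=dict(np.load(n+".npz"));P,m=cloud(c);d=np.hypot(P[...,0]-551,P[...,1]-127)
    q=P[m&(d<53)&(d>40)&(abs(P[...,2]-179)<4)];
    if len(q)>20: print(n,"rim",len(q),fit(q[:,:2],45.5),q[:,2].mean().round(1))
    q=P[m&(d>38)&(d<46)&(P[...,2]>40)&(P[...,2]<160)]
    if len(q)>20: print(n,"tube",len(q),fit(q[:,:2],42))
    hs=cv2.cvtColor(c["color"],cv2.COLOR_RGB2HSV);red=((hs[...,0]<7)|(hs[...,0]>172))&(hs[...,1]>110)
    red=cv2.erode(red.astype(np.uint8),np.ones((3,3)))>0
    q=P[m&red&(d<60)&(P[...,2]>225)&(P[...,2]<290)]
    if len(q)>20: print(n,"tin",len(q),fit(q[:,:2],32),np.percentile(q[:,2],[1,99]).round(1))
```

```text
wrist4 rim 1716 [548.7 128.1] 178.7
wrist4 tube 329 [552.2 128.9]
wrist4 tin 2516 [549.8 124.8] [234.9 289.7]
side4 rim 134 [549.3 130.1] 178.9
side4 tube 904 [550.2 129.1]
side4 tin 266 [551.2 124.6] [241.5 289.1]
top0 rim 224 [550.8 126.9] 179.0
top0 tube 145 [550.8 126.8]
```

```bash
python3 -m pendant '[[4,-0.5,0,0,0,0],[0,0,15,0,0,0],[0,0,15,0,0,0],[0,0,10,0,0,0],[0,0,5,0,0,0],[0,0,0,0,0,0],[0,0,0,0,0,0]]'
python3 -m pendant '[[0,0,5,0,0,0],[0,0,3,0,0,0],[0,0,3,0,0,0],[0,0,3,0,0,0],[0,0,3,0,0,0],[0,0,0,0,0,0],[0,0,0,0,0,0]]'
```

```text
clock: 17.15
ee_pos: [550.6, 128.7, 220.5]
tool_rot: [0.0, 0.761, 0.648, 0.0]
force: [-0.2, -1.0, -3.5]
gripper_width: 63.7
grip_force: 40.2
clock: 17.85
ee_pos: [550.4, 128.6, 203.3]
tool_rot: [-0.0, 0.761, 0.648, -0.0]
force: [0.5, 0.1, -4.3]
gripper_width: 63.7
grip_force: 40.1
```

```bash
python3 -m pendant '[[0,0,3,0,0,0],[0,0,3,0,0,0],[0,0,3,0,0,0],[0,0,0,0,0,0],[0,0,0,0,0,0]]'
python3 - <<'E'
from cell import bot,camera
from h import *
f=[]
for i in range(3): c=camera("side");f.append(bot.read_state()["force"])
print(np.mean(f,0))
b=c["color"][:,:,::-1];a=camera("wrist")["color"][:,:,::-1]
cv2.imwrite("pics/c5.png",np.hstack([cv2.resize(a,(400,300)),cv2.resize(b[130:310,160:400],(400,300))]))
E
```

```text
clock: 18.35
ee_pos: [550.1, 128.6, 193.9]
tool_rot: [-0.0, 0.761, 0.648, -0.0]
force: [0.5, 0.7, -2.8]
gripper_width: 63.7
grip_force: 40.1
[-0.13246309 -0.03946672 -3.36120393]
```

View pics/c5.png

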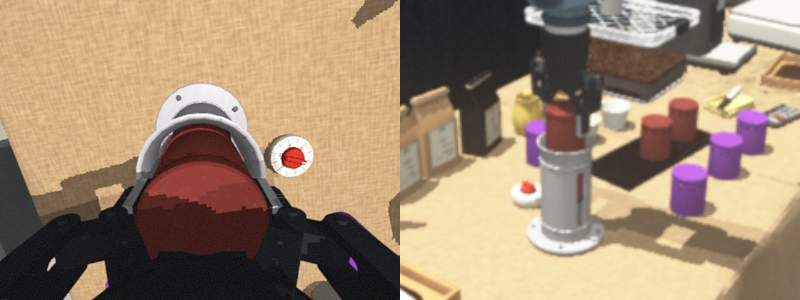

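```bash
python3 -m pendant '[[0,0,3,0,0,0],[0,0,2,0,0,0],[0,0,0,0,0,0],[0,0,0,0,0,0]]'
python3 - <<'E'
from cell import bot,camera
from h import *
f=[]
for i in range(8): c=camera("side");f.append(bot.read_state()["force"])
print(np.mean(f,0))
# lid of the stock tin seen? tin bottom in the side slot: red depth points
v,u=np.mgrid[0:420,0:560];F=210/np.tan(np.radians(float(c["fov_y"]))/2);z=c["z_map"]
P=np.dstack([(u-c["cx"])/F*z,-(v-c["cy"])/F*z,-z])@rot(c).T+c["eye"]
hs=cv2.cvtColor(c["color"],cv2.COLOR_RGB2HSV);red=((hs[...,0]<7)|(hs[...,0]>172))&(hs[...,1]>110)
d=np.hypot(P[...,0]-551,P[...,1]-128);q=P[red&(d<45)&(z>0)];print(np.histogram(q[:,2],bins=range(0,300,10)))
E
```

```text
clock: 18.95
ee_pos: [550.3, 128.6, 189.1]
tool_rot: [-0.0, 0.761, 0.648, -0.0]
force: [-0.6, 0.1, -3.0]
gripper_width: 63.9
grip_force: 40.1
[ 0.01165625  0.13828942 -3.46309634]
(array([  0,   0,   0,   0,   0,   0,   0,   0,   0,   0,   0,   0,   0,
         0,   0,   0,   0,  19,  68,  56,  57,  58,  53, 135,   0,   0,
         0,   0,   0]), array([  0,  10,  20,  30,  40,  50,  60,  70,  80,  90, 100, 110, 120,
       130, 140, 150, 160, 170, 180, 190, 200, 210, 220, 230, 240, 250,
       260, 270, 280, 290]))
```

```bash
python3 -m pendant '[[0,0,0,0,0,0],[0,0,0,0,0,0],[0,0,0,0,0,0],[0,0,0,0,0,0],[0,0,0,0,0,0],[0,0,0,0,0,0],[0,0,0,0,0,0],[0,0,0,0,0,0],[0,0,0,0,0,0],[0,0,0,0,0,0]]' 85
python3 -m pendant '[[0,0,-15,0,0,0],[0,0,-30,0,0,0],[0,0,-40,0,0,0],[0,0,-35,0,0,0],[0,0,0,0,0,0],[0,0,0,0,0,0],[0,0,0,0,0,0]]'
python3 - <<'E'
from cell import bot,camera
from h import *
f=[]
for i in range(4): c=camera("side");f.append(bot.read_state()["force"])
print("free F",np.mean(f,0))
b=c["color"][:,:,::-1]
def cl(c):
    v,u=np.mgrid[0:420,0:560];F=210/np.tan(np.radians(float(c["fov_y"]))/2);z=c["z_map"]
    return np.dstack([(u-c["cx"])/F*z,-(v-c["cy"])/F*z,-z])@rot(c).T+c["eye"]
w=camera("wrist");a=w["color"][:,:,::-1]
for n,k in(("side",c),("wrist",w)):
    P=cl(k);hs=cv2.cvtColor(k["color"],cv2.COLOR_RGB2HSV);red=((hs[...,0]<7)|(hs[...,0]>172))&(hs[...,1]>110)
    d=np.hypot(P[...,0]-551,P[...,1]-128);q=P[red&(d<45)&(k["z_map"]>0)]
    t=q[q[:,2]>np.percentile(q[:,2],98)-5]
    print(n,len(q),"top z",np.percentile(q[:,2],[50,90,98]).round(1),"centre",((t.min(0)+t.max(0))/2).round(1),np.ptp(t,0).round(1))
cv2.imwrite("pics/c6.png",np.hstack([cv2.resize(a,(400,300)),cv2.resize(b[130:310,160:400],(400,300))]))
E
```

```text
clock: 20.35
ee_pos: [550.4, 128.7, 189.3]
tool_rot: [-0.0, 0.761, 0.648, -0.0]
force: [-0.1, 0.6, -0.2]
gripper_width: 85.1
grip_force: 0.0
clock: 21.05
ee_pos: [549.8, 128.7, 308.3]
tool_rot: [-0.001, 0.761, 0.648, -0.001]
force: [-0.2, -0.4, 0.1]
gripper_width: 85.1
grip_force: 0.0
free F [-0.28817465  0.03645957  0.43021149]
side 345 top z [204.2 207.1 208. ] centre [544.9 134.8 206.3] [56.8 58.   6.1]
wrist 5844 top z [205.2 206.2 207.1] centre [549.9 130.  305.3] [ 87.5  64.9 205.8]
```

View pics/c6.png

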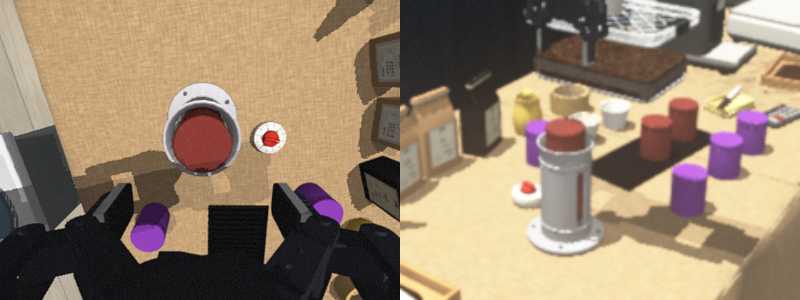

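The tin stands upright in the mouth with its lid at z ≈ 206, so it sank as a full tin should. Both empties are upright. Now shut the fingers and press.

```bash
python3 -m pendant '[[0,0,20,0,0,0],[0,0,30,0,0,0],[0,0,25,0,0,0],[0,0,10,0,0,0],[0,0,0,0,0,0],[0,0,0,0,0,0],[0,0,0,0,0,0],[0,0,0,0,0,0],[0,0,0,0,0,0],[0,0,0,0,0,0]]' 0 20
python3 -m pendant '[[0,0,3,0,0,0],[0,0,3,0,0,0],[0,0,3,0,0,0],[0,0,3,0,0,0],[0,0,3,0,0,0],[0,0,3,0,0,0],[0,0,3,0,0,0],[0,0,0,0,0,0],[0,0,0,0,0,0]]'
```

```text
clock: 22.3
ee_pos: [550.6, 128.7, 224.8]
tool_rot: [0.0, 0.761, 0.648, 0.0]
force: [-0.7, 0.1, -0.5]
gripper_width: 0.3
grip_force: 0.0
clock: 23.2
ee_pos: [550.3, 128.7, 203.2]
tool_rot: [-0.0, 0.761, 0.648, -0.0]
force: [0.3, -0.7, 0.0]
gripper_width: 0.0
grip_force: 0.0
```

```bash
python3 -m pendant '[[0,0,2,0,0,0],[0,0,2,0,0,0],[0,0,2,0,0,0],[0,0,2,0,0,0],[0,0,2,0,0,0],[0,0,0,0,0,0],[0,0,0,0,0,0]]'
python3 -m pendant '[[0,0,2,0,0,0],[0,0,2,0,0,0],[0,0,2,0,0,0],[0,0,2,0,0,0],[0,0,2,0,0,0],[0,0,0,0,0,0],[0,0,0,0,0,0]]'
```

```text
clock: 23.9
ee_pos: [550.1, 128.7, 193.0]
tool_rot: [-0.0, 0.761, 0.648, -0.0]
force: [-0.8, 0.0, 0.3]
gripper_width: -0.2
grip_force: 0.0
clock: 24.6
ee_pos: [550.2, 128.6, 183.0]
tool_rot: [-0.0, 0.761, 0.648, -0.0]
force: [-1.0, 0.3, 0.5]
gripper_width: -0.3
grip_force: 0.0
```

```bash
python3 -m pendant '[[0,0,2,0,0,0],[0,0,1,0,0,0],[0,0,1,0,0,0],[0,0,0,0,0,0],[0,0,0,0,0,0]]'
python3 -m pendant '[[0,0,1,0,0,0],[0,0,0.5,0,0,0],[0,0,0.5,0,0,0],[0,0,0,0,0,0],[0,0,0,0,0,0]]'
python3 - <<'E'
from cell import bot,camera
import numpy as np,cv2
f=[]
for i in range(5): c=camera("side");f.append(bot.read_state()["force"])
print(np.mean(f,0))
cv2.imwrite("pics/s7.png",cv2.resize(c["color"][130:310,160:400,::-1],(640,480)))
E
```

```text
clock: 25.1
ee_pos: [550.3, 128.7, 179.2]
tool_rot: [-0.0, 0.761, 0.648, -0.0]
force: [-0.3, -0.2, 0.0]
gripper_width: -0.1
grip_force: 0.1
clock: 25.6
ee_pos: [550.3, 128.7, 177.2]
tool_rot: [-0.0, 0.761, 0.648, -0.0]
force: [0.3, 0.6, 0.5]
gripper_width: 0.1
grip_force: 0.4
[-0.31158021 -0.41322544  1.13528298]
```

View pics/s7.png

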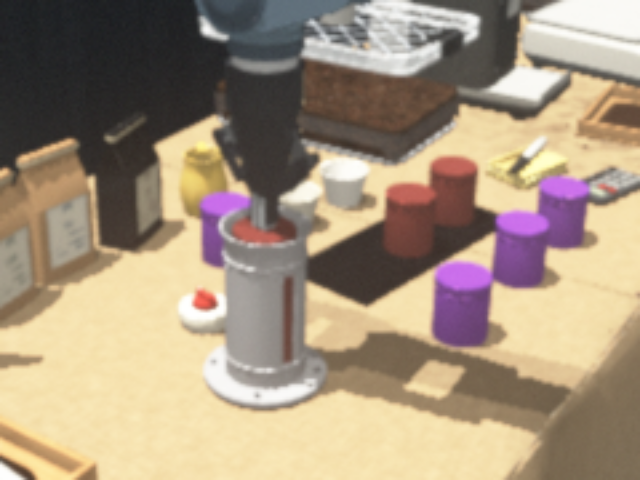

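The view shows the lid just inside the rim with the fingertips on it, at only about 1 N. Creep on to the stop.

```bash
python3 -m pendant '[[0,0,0.5,0,0,0],[0,0,0.5,0,0,0],[0,0,0,0,0,0],[0,0,0,0,0,0]]'
python3 -m pendant '[[0,0,0.5,0,0,0],[0,0,0,0,0,0],[0,0,0,0,0,0]]'
```

```text
clock: 26.25
ee_pos: [550.4, 128.7, 176.3]
tool_rot: [0.0, 0.761, 0.648, 0.0]
force: [0.4, 0.1, 2.0]
gripper_width: 0.1
grip_force: 0.7
clock: 26.55
ee_pos: [550.6, 128.7, 176.2]
tool_rot: [0.0, 0.761, 0.648, 0.0]
force: [-0.7, 0.5, 4.0]
gripper_width: -0.0
grip_force: 2.3
```

Force rises while the TCP no longer sinks, so it is at the stop. Withdraw and check.

```bash
python3 -m pendant '[[0,0,0,0,0,0],[0,0,0,0,0,0],[0,0,-1,0,0,0],[0,0,-3,0,0,0],[0,0,-10,0,0,0],[0,0,-30,0,0,0],[0,0,-40,0,0,0],[0,0,-40,0,0,0],[0,0,-20,0,0,0],[0,0,0,0,0,0]]'
python3 -m pendant '[[0,0,0,0,0,0],[0,0,0,0,0,0],[0,0,0,0,0,0],[0,0,0,0,0,0],[0,0,0,0,0,0],[0,0,0,0,0,0],[0,0,0,0,0,0],[0,0,0,0,0,0],[0,0,0,0,0,0],[0,0,0,0,0,0]]'
python3 - <<'E'
from cell import bot,camera
from h import *
c=camera("side");w=camera("wrist")
for n,k in(("side",c),("wrist",w)):
    v,u=np.mgrid[0:420,0:560];F=210/np.tan(np.radians(float(k["fov_y"]))/2);z=k["z_map"]
    P=np.dstack([(u-k["cx"])/F*z,-(v-k["cy"])/F*z,-z])@rot(k).T+k["eye"]
    hs=cv2.cvtColor(k["color"],cv2.COLOR_RGB2HSV);red=((hs[...,0]<7)|(hs[...,0]>172))&(hs[...,1]>110)
    d=np.hypot(P[...,0]-550,P[...,1]-129);q=P[red&(d<28)&(z>0)&(P[...,2]>100)];r=P[(d>44)&(d<47)&(abs(P[...,2]-179)<8)]
    print(n,"lid z",np.percentile(q[:,2],[10,50,90]).round(1),"rim z",np.median(r[:,2]).round(1))
cv2.imwrite("pics/c8.png",np.hstack([cv2.resize(w["color"][:,:,::-1],(400,300)),cv2.resize(c["color"][130:310,160:400,::-1],(400,300))]))
E
```

```text
clock: 27.55
ee_pos: [552.0, 128.8, 324.7]
tool_rot: [0.003, 0.761, 0.648, 0.003]
force: [-0.3, 0.3, 0.4]
gripper_width: -0.1
grip_force: 0.0
clock: 28.55
ee_pos: [550.4, 128.7, 319.8]
tool_rot: [0.0, 0.761, 0.648, 0.0]
force: [0.4, -0.2, -0.0]
gripper_width: -0.3
grip_force: 0.0
side lid z [175.5 176.7 177.9] rim z 178.2
wrist lid z [174.8 175.7 176.6] rim z 179.2
```

View pics/c8.png

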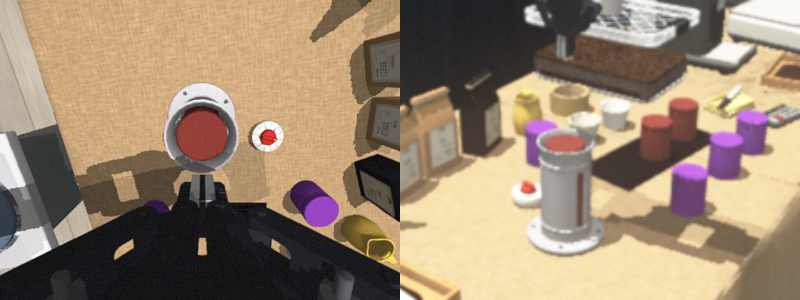

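The lid stays 3 mm below the rim (the stop) more than a second after withdrawal. Both empties stand on the mat, and the timer and bowls show no sign of having moved.

```bash
python3 -c "
from cell import bot
print(bot.finish_job())"
```

```text
the job is handed in; nothing more can be done
None
```

The full tin (the one at the +y end of the mat, weighing about 2.9 N against 1.0 N for each empty) is in the dispenser, pressed to the stop with its lid about 3 mm below the rim; both empties stand on the mat, and the job was handed in at about 29 s.

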